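Strip a stuck mould frame off a cast specimen with alternating mallet taps

TASK

The aluminium mould frame has stuck round the amber cast specimen. Take the mallet out of its rest and tap the frame's two ears down lightly with its face, first one and then the other in small steps so that the frame never cocks by more than about 2.5 degrees, until each ear is felt to stop hard on its brass stud. Never tap harder than 25 N or touch the specimen, leave everything else alone, and stand the mallet back in its rest, face down.

Things in the scene. Friction and masses are not known exactly. Their poses are not given: they have to be found in the camera images.
- mould_base: dark steel base plate of the fixture, fixed, 100 x 190 x 14 mm, origin at the centre of its underside, z up; its long side and the frame's two ears lie along its y axis. Pushing rules for the frame: see the frame and its ears
- specimen: amber resin cylinder with a steel chip in its top face, 49 mm diameter, 32 mm high, fixed upright on the middle of the base; origin at the centre of its underside, 14 mm above the underside of the base. Not to be touched by tool or gripper (more than 3 N harms its face)
- mould_frame: aluminium ring, 72 mm outside, 16 mm high, round the specimen, with a flat ear on its +y (left) and -y (right) side; origin on the axis 8 mm below its top, z up. It slides down and rocks about its x axis, stays where it is left. A push on one ear lowers that ear only; the other stays. Its tilt must stay under 0.045 rad (ears 4.7 mm apart in height); it may start tilted by 0.022 either way
- ear_left (a point): centre of the top of the ear on the +y side, the point to tap: a flat 34 x 38 mm pad 10 mm thick with a grey disc, 52 mm from the axis. On its stud it is 37 mm above the base's underside; it starts 6 to 11 mm higher. An ear gives way at about 8 N and resists with about 1.2 N more per mm/s (10 mm/s takes 20 N; 25 N is the limit), so push slowly
- ear_right (a point): the same point of the ear on the base's -y side, with the same measures
- stud_left: fixed brass stop stud, 10 mm diameter, 13 mm high, on the base straight under the left ear; origin at its foot, 14 mm above the base's underside. A hard stop: the force rises at once when the ear meets it. Feel for that: press the ear slowly until the push reaches 14 to 20 N without moving it; lowering the ear only by its measured height does not make sure that it is home
- stud_right: the same stud under the right ear
- mallet_grip (a point): middle of the mallet's upright wooden handle, the place to grip: 22 x 22 mm, sides along this point's x and y, from 57 mm under this point to 35 mm above it. Below is the white round head (32 mm diameter, 50 mm high); its slightly domed underside, 105 mm below this point, is the striking face. 140 mm tall, about 0.18 kg, standing face down in its rest
- mallet: the mallet; origin at the lowest point, the middle of its striking face, z up along the handle
- mallet_rest: fixed grey block, 85 x 85 x 32 mm, with a round upright socket of 37 mm diameter in its middle, chamfered, 26 mm deep (floor 6 mm above the underside), in which the mallet's head stands; origin at the centre of its underside
- vial_red: small vial with a red cap, bystander, 21 x 50 mm, origin at its foot
- vial_blue: small vial with a blue cap, bystander, 21 x 50 mm, origin at its foot
- timer: white bench timer, bystander, 62 x 62 x 18 mm, origin at its underside
- weigh_boat: white plastic weighing boat, bystander, 70 x 70 x 15 mm, origin at its underside
- brass_weight: brass calibration weight with a knob, bystander, 29 x 29 x 50 mm, origin at its foot
- pen: marker pen, bystander, 14 x 131 x 15 mm, origin at its underside
- jar_low: white jar, bystander, 69 x 69 x 147 mm, origin at its foot
There are look-alikes about, which are no part of the job. Of the things that look like the mallet, the largest one is meant.

How it is judged (in metres and radians):
On the way, in this order (a step that is already met when the one before it is completed fails the run):
1. the mallet is lifted out of its rest while the frame is still stuck high (z of mallet in the frame of mallet_rest above 0.04 m and not (z of each of ear_left, ear_right in the frame of mould_base below 0.0385 m)), for 0.1 s.
2. both ears are down and one of them is being driven against its stop stud (1.5 N or more on the stud) (z of each of ear_left, ear_right in the frame of mould_base below 0.0385 m and (contact force between mould_frame and stud_left above 1.5 N or contact force between mould_frame and stud_right above 1.5 N)), for 0.02 s.
At the end, for the whole second after the job is handed in: both ears of the mould frame are down, tops within 1.5 mm of home (37 mm above the base's underside); the mallet stands at rest face down in its rest, within 6 mm of the socket's centre, on its floor to within 4 mm and within 0.12 rad of upright (z of each of ear_left, ear_right in the frame of mould_base below 0.0385 m and horizontal distance between mallet and mallet_rest below 0.006 m and z of mallet in the frame of mallet_rest below 0.01 m and angle between mallet's own z axis and vertical below 0.12 rad and linear speed of mallet below 0.02 m/s); the robot touches nothing.
It fails at once if the mallet presses on the frame with more than 25 N (contact force between mallet and mould_frame above 25 N).
It fails at once if the frame is cocked by more than 0.045 rad (about 2.5 degrees) (angle between mould_frame's own z axis and vertical above 0.045 rad).
It fails at once if the specimen is struck with more than 3 N (contact force between specimen and anything else above 3 N).
It fails at once if the gripper or arm pushes the frame itself (contact force between any of the fingers, the arm and mould_frame above 1 N).
It fails at once if a bystander is moved by more than 20 mm (distance of any of vial_red, vial_blue, timer, weigh_boat, brass_weight, pen, jar_low from where it was at the start of the episode above 0.02 m).
It also fails if it takes over 72 s, if anything falls off the work surface, if the arm or the gripper's body presses on something with over 40 N, if the wrist force passes 120 N, or if a joint passes its speed limit or range.

ROBOT

A 6-joint arm with a two-finger parallel gripper is mounted at the origin on a cart in front of the work surface, level with it; the furniture and walls round the work are solid. World frame = base frame: x ahead of the robot, y to its left, z up, the work surface at z = 0. Lengths are in m, angles in degrees, forces in N, time in s.
With the tool pointing down it reaches from about 0.25 to 0.725 m from the base axis. Payload 9.7 kg.
Tool frame: the origin (TCP) lies at the very end of the fingers, on their centre line; the grasp point (between the pads) lies 19 mm behind it; z points along the fingers, y is the direction in which the jaws open and shut (so a half turn about z gives the same grasp; the last joint's range is limited). The gripper opens to 85 mm and grips with 20 to 120 N. Pads are 22 mm wide; open, the fingers measure 114 mm over their backs; the gripper's body (76 mm by 85 mm) begins 54 mm behind the grasp point. The pads swing forward as they close: fully open they stand 13 mm farther back than shut.
Start: joints at [-72.422, 4.979, 10.078, 95.1, 0, 90], TCP at [0.166, -0.524, 0.231] pointing down, gripper open.
Joint ranges: [-179.16, 179.16], [-48.56, 103.87], [-65.8, 70.77], [-126.05, 130.52], [-82.76, 87.17], [-180, 180]. Speed limits (degrees/s): [127.2, 127.2, 147.25, 180, 180, 180].

INTERFACE

Orientations are given as [roll, pitch, yaw] about the fixed x, y, z axes, in that order (R = Rz(yaw) Ry(pitch) Rx(roll)).
In Python, from workcell import bot gives the robot as it stands. The module is installed in compiled form; this text tells all that it offers.
- The arm moves only by the tool arm_command, never from a script. Its argument "increments" is a list of rows, each a list of 7 numbers: the gripper command: -1 is fully open, 1 is shut, values between are in proportion, then the shift along the tool's x, y, z in cm, then the turn, a rotation vector about the tool's x, y, z in degrees. In form: [[gripper, x, y, z, rx, ry, rz], ...]. A call has 1 to 10 rows; each row shifts and turns the commanded pose from where the row before left it, along the tool's axes as they then stand; what a row does not reach is not made up. A row lasts 1/8 s, in which the tool goes at most 62.5 mm and 10.7 degrees, less where a joint would pass 70% of its speed; a pose out of reach is approached as far as the arm can. A call is refused whole if a number of a shift passes 6.25 or a number of a turn 10.7, either way. A call with a gripper value outside its range is refused whole. The fingers move at their own pace and stop on an object; "grip_force" is the grip in N (left out, the last holds). Time passes only in rows, so rows that do not move let the fingers close. It gives the time, the measured TCP pose, the force and the opening at its end, in the units of the state.
- bot.get_obs(): the state, without advancing time (a new reading comes with each control period).
- bot.camera(name): name is "scene" or "top" or "wrist"; returns a dict with "color" (480x640x3 uint8, red, green, blue), "fx", "fy", "cx", "cy" (pixels), "origin" and "attitude" of the camera in the world. Camera axes: x right, y up, looking along -z (the intrinsics and any distortion apply to the point x, -y, -z); pixel columns grow to the right and rows downward; lengths in m; the calibration is good to about 2 mm. A picture is of the moment at which its call begins. There is no depth.
- bot.job_done(): hands the job in, once; it reports no verdict.
The state is a dict: "time": time; "q": joint angles; "qd": joint speeds; "joint_efforts": joint torques, N m; "ee_pos": TCP position; "tcp_rot": TCP orientation; "wrist_force": force on the tool from outside, world axes, zero at the start; "torque": the same for the moment, N m; "opening": finger opening in m.
Only numpy, scipy, OpenCV 4.12 (cv2) and the standard library are available. Lean on these libraries where they do the work, as an engineer would, in place of code of your own. Each camera call takes 0.05 s, during which the arm holds its last target. There are 200 camera calls.

## Working session

There is one attempt and no reset: what is moved stays moved. The work goes in short steps, Python scripts to look and compute and a tool call to move; the robot and the scene stay as the last step left them, time stands still between calls to the robot, and variables do not carry over. Pictures are saved under pics/ and viewed, about 8 in all and at most 12, crops included, and the job is handed in when it is done.

Besides the shell and the picture viewer there is one more tool, called after "Request:" as name(argument=value, ...) on one line, values as JSON. arm_command: Moves the arm, as the interface text tells. Its arguments: {"type":"object","properties":{"increments":{"type":"array"},"grip_force":{"type":"number"}},"required":["increments"]}

```bash
mkdir -p pics
cat > h.py <<'E'
from workcell import bot
import numpy as np, cv2
from scipy.spatial.transform import Rotation as R
def snap(name,fn):
    c=bot.camera(name); cv2.imwrite('pics/'+fn,c['color'][:,:,::-1])
    np.savez('pics/'+fn+'.npz',**{k:np.array(v) for k,v in c.items()}); return c
def load(fn):
    return dict(np.load('pics/'+fn+'.npz',allow_pickle=True))
E
python3 - <<'E'
from h import *
for n in ('top','scene'):
    c=snap(n,n+'1.png'); print(n,{k:v for k,v in c.items() if k!='color'})
print(bot.get_obs())
E
```

```text
top {'fx': 610.5776349804537, 'fy': 610.5776349804537, 'cx': 314.8593536194738, 'cy': 234.71732429188552, 'origin': array([0.38725285, 0.00300788, 1.50995173]), 'attitude': array([  6.61995469,  -0.34616718, -89.05689399])}
scene {'fx': 596.7968772619325, 'fy': 596.7968772619325, 'cx': 317.45435807697527, 'cy': 234.50244835724976, 'origin': array([-0.07080835,  0.7886464 ,  1.13052779]), 'attitude': array([  43.44569111,   -0.88222496, -141.01530136])}
{'time': 0.1, 'q': array([-7.24208653e+01,  5.00773534e+00,  1.00388810e+01,  9.50991750e+01,
        2.65847702e-04,  9.00007085e+01]), 'qd': array([-0.00914452, -0.10082301,  0.15085838,  0.09434327, -0.0374441 ,
       -0.06081176]), 'joint_efforts': array([ 9.08831043e-05, -5.21561372e+01,  4.65652049e+01,  1.60157861e-02,
       -5.41572308e-05,  1.59085494e-05]), 'ee_pos': array([ 0.16605222, -0.5241207 ,  0.230655  ]), 'tcp_rot': array([-1.79931971e+02, -2.65006284e-04,  1.75784259e+01]), 'wrist_force': array([0.86314398, 0.16900915, 0.49868878]), 'torque': array([-0.02950864,  0.02685791,  0.01356873]), 'opening': 0.08609972253580093}
```

View pics/top1.png

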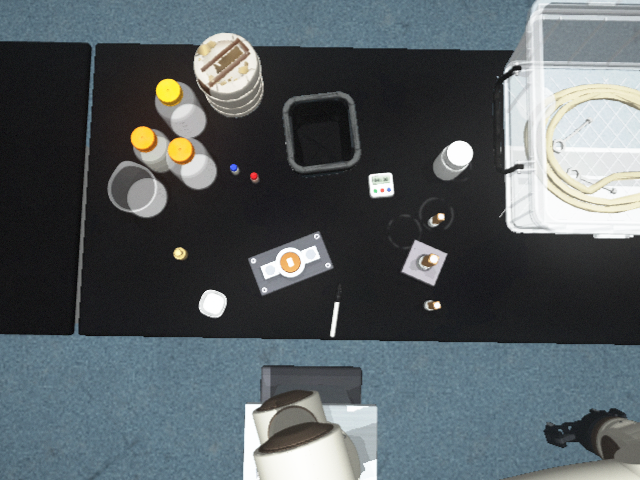

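View pics/scene1.png

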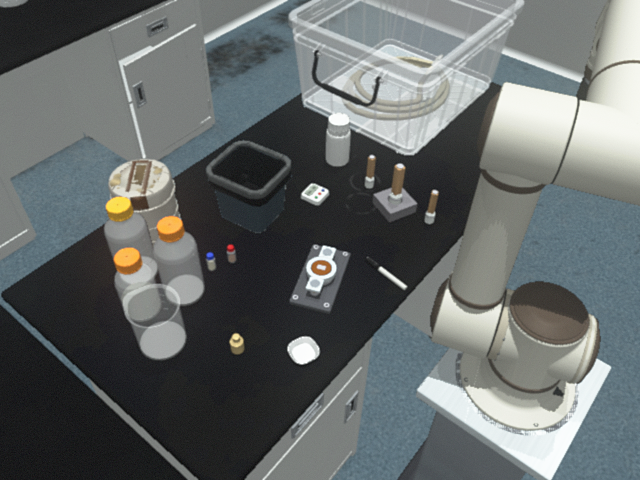

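Mallet-like things in the top picture are at (437,219), (428,261) standing in the grey block, and (432,305). The one in the block is the largest, so I choose that. I'll check it and the fixture in a close crop.

```bash
cat >> h.py <<'E'
def ray(c,u,v):
    d=np.array([(u-float(c['cx']))/float(c['fx']),-(v-float(c['cy']))/float(c['fy']),-1.])
    return np.array(c['origin']),R.from_euler('xyz',c['attitude'],degrees=True).apply(d)
def hit(c,u,v,z):
    o,d=ray(c,u,v); return o+d*(z-o[2])/d[2]
def proj(c,p):
    q=R.from_euler('xyz',c['attitude'],degrees=True).inv().apply(np.array(p)-c['origin'])
    return float(c['cx'])+float(c['fx'])*q[0]/-q[2], float(c['cy'])-float(c['fy'])*q[1]/-q[2]
E
python3 - <<'E'
from h import *
t=cv2.imread('pics/top1.png'); s=cv2.imread('pics/scene1.png')
a=cv2.resize(t[200:320,390:490],None,fx=4,fy=4,interpolation=cv2.INTER_CUBIC)[:300*2]
b=cv2.resize(t[225:300,240:340],None,fx=4,fy=4,interpolation=cv2.INTER_CUBIC)
a2=cv2.resize(t[235:295,390:465],None,fx=5,fy=5,interpolation=cv2.INTER_CUBIC)
im=np.zeros((600,780,3),np.uint8); im[:300,:375]=a2; im[:300,380:780]=b
m=cv2.resize(s[150:225,355:450],None,fx=4,fy=4,interpolation=cv2.INTER_CUBIC); im[300:600,:380]=m
f=cv2.resize(s[240:315,280:360],None,fx=4,fy=4,interpolation=cv2.INTER_CUBIC); im[300:600,390:710]=f
cv2.imwrite('pics/crop1.png',im)
c=load('top1.png')
for n,u,v,z in [('mtop',433,257,.146),('rest',424,262,.032),('spec',290.5,262,.046),('earL',311,254,.045),('earR',270,269,.045),('jar',459,153,.147),('small1',440,216,.1),('small2',437,305,.1)]: print(n,hit(c,u,v,z).round(4))
E
```

```text
mtop [ 0.4999 -0.2683  0.146 ]
rest [ 0.4968 -0.269   0.032 ]
spec [0.4903 0.0543 0.046 ]
earL [0.5105 0.0055 0.045 ]
earR [0.4728 0.1032 0.045 ]
jar [ 0.7392 -0.329   0.147 ]
small1 [ 0.6    -0.2944  0.1   ]
small2 [ 0.3933 -0.286   0.1   ]
```

View pics/crop1.png

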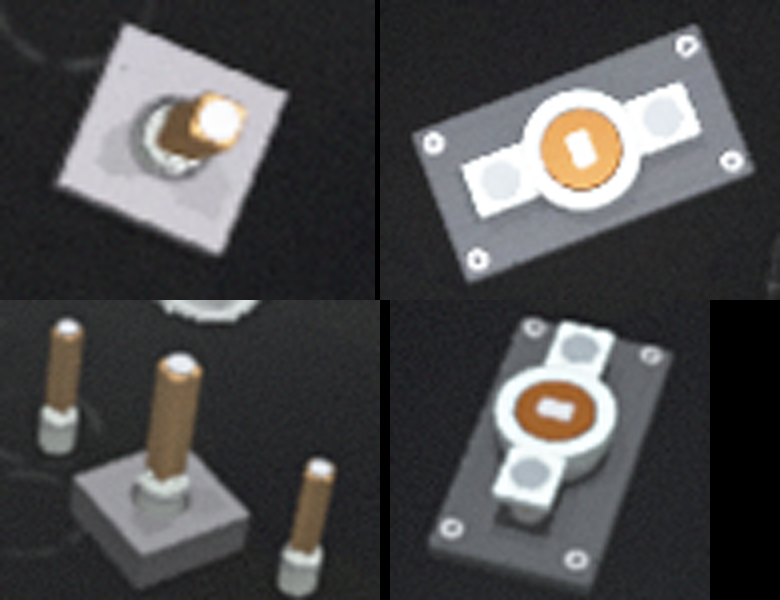

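The crop shows the mallet in the grey block's socket, taller and thicker than its two neighbours. The fixture has its ears along the long axis. I'll go above the mallet for a close look.

Request:
arm_command(increments=[[-1,4,-1.5,-0.5,0,0,0],[-1,4,-1.5,-0.5,0,0,0],[-1,4,-1.5,-0.5,0,0,0],[-1,4,-1.5,-0.5,0,0,0],[-1,4,-1.5,-0.5,0,0,0],[-1,4,-1.5,-0.5,0,0,0],[-1,4,-1.5,-0.5,0,0,0],[-1,4,-1.5,-0.5,0,0,0],[-1,4,-1.5,0,0,0,0],[-1,0,0,0,0,0,0]])

```text
time: 1.35
ee_pos: [0.4702, -0.2852, 0.2704]
tcp_rot: [-179.9, 0.0, 17.8]
wrist_force: [-0.9, -0.8, -0.2]
opening: 0.0854
```

Run:
```python
from h import *
c=snap('wrist','w1.png'); o=bot.get_obs()
print({k:v for k,v in c.items() if k!='color'},o['ee_pos'],o['tcp_rot'],o['time'])
```

```text
{'fx': 416.5920190381113, 'fy': 416.5920190381113, 'cx': 318.34758069463777, 'cy': 237.9789084500227, 'origin': array([ 0.54729822, -0.26027184,  0.41368933]), 'attitude': array([-1.80612996e+01,  5.68776808e-02, -7.22247513e+01])} [ 0.46913138 -0.28605327  0.27058382] [-1.79946382e+02  5.24494266e-02  1.77079480e+01] 1.4
```

View pics/w1.png

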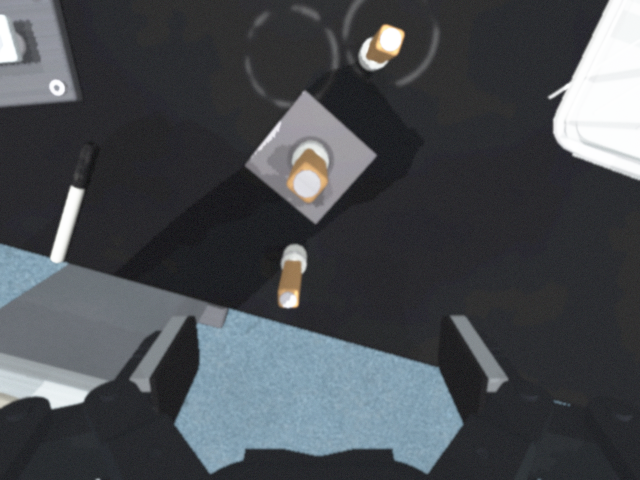

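The wrist view shows the handle top near (307,183) and the rest corners near (306,90), (377,155), (316,223) and (246,165). I'll enlarge it to read the handle's yaw.

Run:
```python
from h import *
c=load('w1.png')
im=cv2.imread('pics/w1.png')[80:230,240:390]
cv2.imwrite('pics/crop2.png',cv2.resize(im,(600,600),interpolation=cv2.INTER_CUBIC))
print('top',hit(c,307.5,183,.146)); r=[hit(c,*p,.032) for p in [(306,90),(377,155),(316,223),(246,165)]]
print(np.array(r).round(4),np.mean(r,0)); 
t=load('top1.png'); rr=[hit(t,390+x/5,235+y/5,.032) for x,y in [(125,25),(287,95),(222,255),(57,185)]];print(np.array(rr).round(4),np.mean(rr,0),hit(t,390+218/5,235+121/5,.146))
```

```text
top [ 0.49762605 -0.26853545  0.146     ]
[[ 0.5534 -0.2467  0.032 ]
 [ 0.5201 -0.3243  0.032 ]
 [ 0.4423 -0.2912  0.032 ]
 [ 0.4751 -0.2137  0.032 ]] [ 0.49772216 -0.26899485  0.032     ]
[[ 0.5501 -0.2473  0.032 ]
 [ 0.5172 -0.3261  0.032 ]
 [ 0.4391 -0.2939  0.032 ]
 [ 0.4716 -0.2142  0.032 ]] [ 0.4945354  -0.27036638  0.032     ] [ 0.49500309 -0.2696141   0.146     ]
```

View pics/crop2.png

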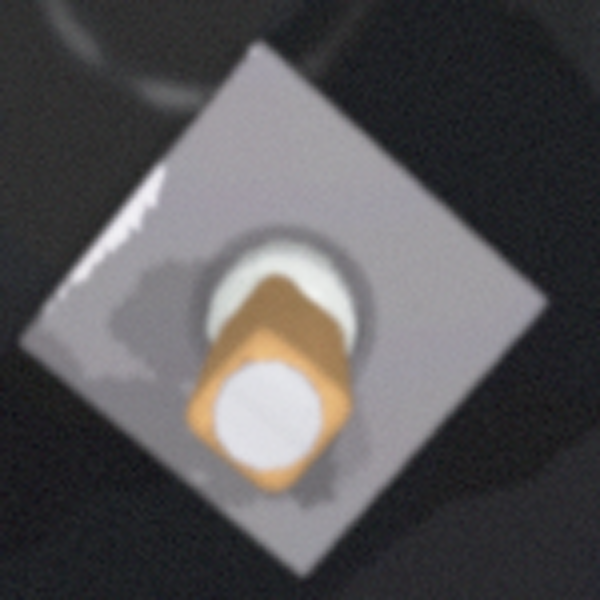

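The handle is nearly aligned with the rest, at a yaw of about -24°. I'll centre over it and turn the tool by about 42°.

Request:
arm_command(increments=[[-1,3.1,-0.8,0,0,0,0],[-1,0,0,0,0,0,10.4],[-1,0,0,0,0,0,10.4],[-1,0,0,0,0,0,10.4],[-1,0,0,0,0,0,10.4],[-1,0,0,4,0,0,0],[-1,0,0,0,0,0,0]], grip_force=60)

```text
time: 2.28
ee_pos: [0.4938, -0.2701, 0.2286]
tcp_rot: [-180.0, 0.3, -24.1]
wrist_force: [-0.4, 0.5, 1.2]
opening: 0.0851
```

Run:
```python
from h import *
c=snap('wrist','w2.png'); o=bot.get_obs()
print(o['ee_pos'],o['tcp_rot'])
for z,w,n in[(.146,(.4965,-.269),'t')]: print(proj(c,(*w,z)), proj(c,(*w,.032)))
cv2.imwrite('pics/c3.png',c['color'][::1,:,::-1])
```

```text
[ 0.49441629 -0.27021235  0.23076739] [-1.79996249e+02  1.41413172e-01 -2.40640929e+01]
(np.float64(317.0265807566844), np.float64(245.2425800173283)) (np.float64(317.4337475450681), np.float64(199.97679692089096))
```

View pics/w2.png

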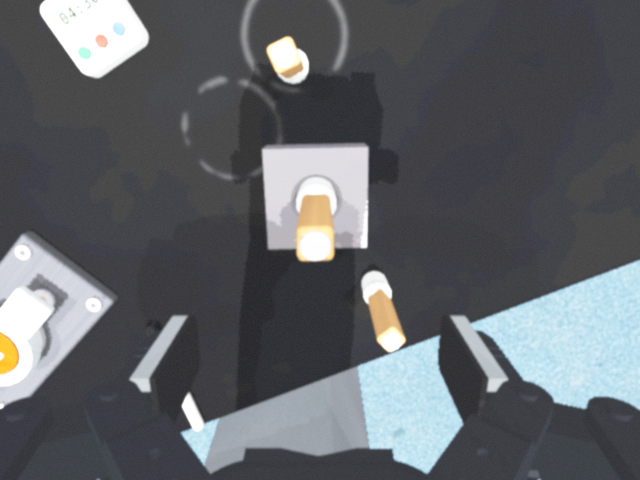

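The handle top is at (315,244), as predicted, and the yaw is aligned. I'll go down and grip.

Request:
arm_command(increments=[[-1,0.15,-0.17,2.5,0,0,0],[-1,0,0,3,0,0,0],[-1,0,0,3,0,0,0],[-1,0,0,3,0,0,0],[-1,0,0,2.4,0,0,0],[0.5,0,0,0,0,0,0],[0.7,0,0,0,0,0,0],[0.8,0,0,0,0,0,0],[1,0,0,0,0,0,0],[1,0,0,0,0,0,0]], grip_force=60)

```text
time: 3.58
ee_pos: [0.4983, -0.2694, 0.0937]
tcp_rot: [180.0, -0.1, -24.0]
wrist_force: [0.6, 0.1, 7.5]
opening: 0.021
```

Request:
arm_command(increments=[[1,0,0,0,0,0,0],[1,0,0,0,0,0,0],[1,0,0,0,0,0,0],[1,0,0,0,0,0,0]])

```text
time: 4.08
ee_pos: [0.4983, -0.2694, 0.0937]
tcp_rot: [180.0, -0.1, -24.0]
wrist_force: [-0.8, -0.5, 6.3]
opening: 0.0216
```

Request:
arm_command(increments=[[1,0,0,-0.5,0,0,0],[1,0,0,-1,0,0,0],[1,0,0,-2,0,0,0],[1,0,0,-2.5,0,0,0],[1,0,0,-2.5,0,0,0],[1,0,0,-1.5,0,0,0],[1,0,0,0,0,0,0],[1,0,0,0,0,0,0]])

```text
time: 5.08
ee_pos: [0.4975, -0.2688, 0.1913]
tcp_rot: [-180.0, 0.1, -24.0]
wrist_force: [-0.3, 0.3, -2.3]
opening: 0.0216
```

Run:
```python
from h import *
o=bot.get_obs(); print(o['ee_pos'],o['tcp_rot'],o['wrist_force'],o['opening'])
t=load('top1.png'); f=lambda x,y,z:hit(t,240+(x-380)/4-.4,225+y/4-.4,z)
b=np.array([f(x,y,.014) for x,y in [(695,27),(752,172),(470,280),(415,135)]]); print(b.round(4),b.mean(0))
A=f(663,117,.045);B=f(502,180,.045);print('A',A,'B',B,(A+B)/2,np.linalg.norm(A-B),np.degrees(np.arctan2(*(A-B)[1::-1])))
print('spec',f(581,149,.046))
s=load('scene1.png'); g=lambda x,y,z:hit(s,280+(x-390)/4-.4,240+(y-300)/4-.4,z)
A2=g(580,348,.045);B2=g(530,472,.045);print('scene A',A2,'B',B2); 
b=np.array([g(x,y,.014) for x,y in [(524,318),(672,350),(590,590),(432,548)]]);print(b.mean(0))
# heights by triangulation
def tri(r1,r2):
    (o1,d1),(o2,d2)=r1,r2
    M=np.c_[d1,-d2]; k=np.linalg.lstsq(M,o2-o1,rcond=None)[0]; return (o1+d1*k[0]+o2+d2*k[1])/2
for a,c in [((663,117),(580,348)),((502,180),(530,472))]:
    print(tri(ray(t,240+(a[0]-380)/4-.4,225+a[1]/4-.4),ray(s,280+(c[0]-390)/4-.4,240+(c[1]-300)/4-.4)))
```

```text
[ 0.49748271 -0.26882922  0.1912603 ] [-1.79993662e+02  7.79487516e-02 -2.40197403e+01] [-0.3276085   0.33214058 -2.26829207] 0.02158583783380288
[[ 0.5695 -0.0116  0.014 ]
 [ 0.4806 -0.048   0.014 ]
 [ 0.4119  0.123   0.014 ]
 [ 0.4998  0.1591  0.014 ]] [0.49044837 0.05560133 0.014     ]
A [0.51086311 0.00704431 0.045     ] B [0.47133906 0.10291012 0.045     ] [0.49110108 0.05497721 0.045     ] 0.10369379657648256 -67.5943735524301
spec [0.49068114 0.05591623 0.046     ]
scene A [0.508877   0.00841449 0.045     ] B [0.47120444 0.10294226 0.045     ]
[0.48721513 0.05788436 0.014     ]
[0.510671   0.00679852 0.04243498]
[0.4713049  0.10289212 0.04488415]
```

Request:
arm_command(increments=[[1,-1.2,-3.2,0,0,0,0],[1,-1.2,-3.2,0,0,0,0],[1,-1.2,-3.2,0,0,0,0],[1,-1.2,-3.2,0,0,0,0],[1,-1.2,-3.2,0,0,0,0],[1,-1.2,-3.2,0,0,0,0],[1,-1.2,-3.2,0,0,0,0],[1,-1.2,-3.1,0,0,0,0],[1,0,0,2,0,0,0],[1,0,0,0,0,0,0]])

```text
time: 6.32
ee_pos: [0.4623, -0.0995, 0.1789]
tcp_rot: [-175.2, 0.2, -15.0]
wrist_force: [0.2, 0.6, -2.2]
opening: 0.0211
```

Run:
```python
from h import *
o=bot.get_obs(); print(o['ee_pos'],o['tcp_rot'],o['wrist_force'])
c=snap('wrist','w3.png'); print(c['origin'],c['attitude'])
```

```text
[ 0.46229281 -0.09945077  0.17887226] [-1.75229486e+02  1.55265872e-01 -1.49575299e+01] [ 0.16036741  0.55014777 -2.17413243]
[ 0.53771985 -0.13064914  0.32151061] [ -18.17271161    4.75569325 -104.96226893]
```

View pics/w3.png

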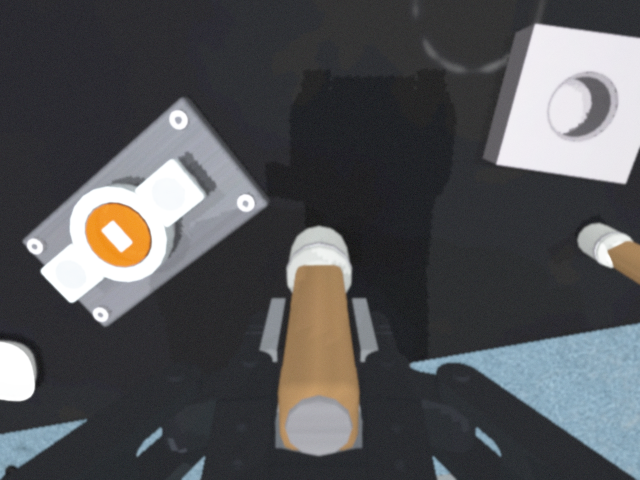

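The mallet is held upright in the jaws, but the arm lagged behind and tilted by 5°. I'll check the joints.

Run:
```python
from h import *
o=bot.get_obs(); print(o['q'],o['qd'],o['time'])
```

```text
[-15.03205314  -6.25020078  -6.8716305   89.47527678   4.76960239
 179.94363569] [-0.33005046  0.04641952  1.52321278  0.27142365 -0.11712302  0.09818958] 6.375
```

Run:
```python
from h import *
o=bot.get_obs()
C=R.from_euler('xyz',o['tcp_rot'],degrees=True)
S=R.from_euler('xyz',[180,0,o['tcp_rot'][2]],degrees=True)
print((C.inv()*S).as_rotvec(degrees=True))
T=R.from_euler('xyz',[180,0,20],degrees=True)
# after yaw of n*10 about tool z then level
for k in (-10,-35):
  D=C*R.from_rotvec([0,0,k],degrees=True); print(k,D.as_euler('xyz',degrees=True),(D.inv()*T).as_rotvec(degrees=True))
d=np.array([.5118,.0048,0])-o['ee_pos']; print(T.inv().apply(d)*100)
```

```text
[-4.76969388e+00  9.19666593e-02 -3.83018094e-03]
-10 [-175.286514     -0.73668998   -5.01003607] [ -4.47754389  -1.75322787 -24.96519141]
-35 [-176.0372112    -2.65819764   19.92830511] [-3.96041423 -2.65961593  0.02027194]
[ 8.19104033 -8.14074679 17.97615252]
```

Request:
arm_command(increments=[[1,0,0,0,0,0,-9],[1,0,0,0,0,0,-9],[1,0,0,0,0,0,-9],[1,0,0,0,0,0,-8],[1,0,0,0,-3.96,-2.66,0],[1,0,0,0,0,0,0],[1,2.7,-2.7,0,0,0,0],[1,2.7,-2.7,0,0,0,0],[1,2.7,-2.7,0,0,0,0],[1,0,0,0,0,0,0]])

```text
time: 7.62
ee_pos: [0.5122, 0.0055, 0.1798]
tcp_rot: [-179.9, -0.1, 20.1]
wrist_force: [-0.5, -0.2, -2.5]
opening: 0.0215
```

Run:
```python
from h import *
o=bot.get_obs(); print(o['ee_pos'],o['tcp_rot'],o['q'],o['wrist_force'])
C=R.from_euler('xyz',o['tcp_rot'],degrees=True)
d=np.array([.5118,.0048,0])-o['ee_pos']; print(C.inv().apply(d)*100,(C.inv()*R.from_euler('xyz',[180,0,20],degrees=True)).as_rotvec(degrees=True))
```

```text
[0.51220699 0.0055079  0.17976294] [-1.79911915e+02 -6.28793100e-02  2.01369487e+01] [ 5.58194384e-01 -9.86158052e-01 -1.76720794e+00  8.91892237e+01
  1.04062620e-01  1.60421224e+02] [-0.4866775  -0.19128415 -2.54389557]
[-0.08230989  0.08008727 17.97611289] [-0.08815961 -0.062774    0.13699698]
```

Request:
arm_command(increments=[[1,-0.05,0.05,1,0,0,0],[1,0,0,1.2,0,0,0],[1,0,0,1,0,0,0],[1,0,0,0.6,0,0,0],[1,0,0,0.2,0,0,0],[1,0,0,0.1,0,0,0],[1,0,0,0.05,0,0,0],[1,0,0,0.05,0,0,0],[1,0,0,0,0,0,0]])

```text
time: 8.75
ee_pos: [0.5113, 0.003, 0.1378]
tcp_rot: [180.0, -0.0, 20.0]
wrist_force: [0.0, -0.3, -2.0]
opening: 0.0215
```

Request:
arm_command(increments=[[1,0,0,0.05,0,0,0],[1,0,0,0.05,0,0,0],[1,0,0,0.05,0,0,0],[1,0,0,0,0,0,0]])

```text
time: 9.25
ee_pos: [0.5112, 0.003, 0.1362]
tcp_rot: [180.0, -0.0, 20.0]
wrist_force: [-1.0, -0.2, -2.5]
opening: 0.0214
```

Request:
arm_command(increments=[[1,0,0,0.05,0,0,0],[1,0,0,0.05,0,0,0],[1,0,0,0,0,0,0]])

```text
time: 9.62
ee_pos: [0.5112, 0.003, 0.1352]
tcp_rot: [180.0, -0.0, 20.0]
wrist_force: [-0.8, 0.2, -1.8]
opening: 0.0215
```

Request:
arm_command(increments=[[1,0,0,0.05,0,0,0],[1,0,0,0.05,0,0,0],[1,0,0,0,0,0,0]])

```text
time: 10.0
ee_pos: [0.5112, 0.003, 0.1342]
tcp_rot: [180.0, -0.0, 20.0]
wrist_force: [0.5, -0.5, -3.3]
opening: 0.0215
```

Request:
arm_command(increments=[[1,0,0,0.05,0,0,0],[1,0,0,0.05,0,0,0],[1,0,0,0,0,0,0]])

```text
time: 10.38
ee_pos: [0.5112, 0.003, 0.1332]
tcp_rot: [180.0, -0.0, 20.0]
wrist_force: [0.1, 0.0, -3.3]
opening: 0.0215
```

Request:
arm_command(increments=[[1,0,0,0.05,0,0,0],[1,0,0,0.05,0,0,0],[1,0,0,0,0,0,0]])

```text
time: 10.75
ee_pos: [0.5114, 0.003, 0.1325]
tcp_rot: [180.0, -0.1, 20.0]
wrist_force: [-1.5, -0.5, -0.1]
opening: 0.0211
```

Request:
arm_command(increments=[[1,0,0,0.05,0,0,0],[1,0,0,0.05,0,0,0],[1,0,0,0,0,0,0]])

```text
time: 11.12
ee_pos: [0.5115, 0.003, 0.132]
tcp_rot: [179.9, -0.1, 20.0]
wrist_force: [-0.8, 0.8, 5.3]
opening: 0.0213
```

Ear A was met at TCP z of about 0.1325, with the push now near 7.6 N and the ear not yet moved. Now I'll feel ear B.

Request:
arm_command(increments=[[1,0,0,-1.5,0,0,0],[1,0,0,-1.5,0,0,0],[1,-0.1,-2.8,0,0,0,0],[1,-0.1,-2.8,0,0,0,0],[1,-0.1,-2.8,0,0,0,0],[1,-0.1,-2.6,0,0,0,0],[1,0,0,0,0,0,0],[1,0,0,0,0,0,0]])

```text
time: 12.12
ee_pos: [0.4702, 0.1048, 0.1618]
tcp_rot: [179.9, -0.1, 20.0]
wrist_force: [-0.2, -0.8, -1.6]
opening: 0.0215
```

Request:
arm_command(increments=[[1,0,0,1,0,0,0],[1,0,0,0.8,0,0,0],[1,0,0,0.5,0,0,0],[1,0,0,0.15,0,0,0],[1,0,0,0,0,0,0]])

```text
time: 12.75
ee_pos: [0.4699, 0.105, 0.1367]
tcp_rot: [180.0, -0.0, 20.0]
wrist_force: [0.0, 0.5, -2.1]
opening: 0.0211
```

Request:
arm_command(increments=[[1,0,0,0.05,0,0,0],[1,0,0,0.05,0,0,0],[1,0,0,0,0,0,0]])

```text
time: 13.12
ee_pos: [0.4699, 0.1051, 0.1357]
tcp_rot: [180.0, -0.0, 20.0]
wrist_force: [-0.5, -0.2, -2.9]
opening: 0.0212
```

Request:
arm_command(increments=[[1,0,0,0.05,0,0,0],[1,0,0,0.05,0,0,0],[1,0,0,0,0,0,0]])

```text
time: 13.5
ee_pos: [0.4699, 0.105, 0.1346]
tcp_rot: [180.0, -0.0, 20.0]
wrist_force: [-0.9, -0.9, -2.9]
opening: 0.021
```

Request:
arm_command(increments=[[1,0,0,0.05,0,0,0],[1,0,0,0.05,0,0,0],[1,0,0,0,0,0,0]])

```text
time: 13.88
ee_pos: [0.47, 0.1051, 0.1341]
tcp_rot: [180.0, -0.1, 20.0]
wrist_force: [-0.7, 0.2, 2.5]
opening: 0.0216
```

Ear B was met at about 0.1344, 1.9 mm higher than A. I'll push B down by about 3.5 mm first.

Request:
arm_command(increments=[[1,0,0,0.05,0,0,0],[1,0,0,0.05,0,0,0],[1,0,0,0.05,0,0,0],[1,0,0,0.05,0,0,0]])

```text
time: 14.38
ee_pos: [0.4702, 0.1052, 0.1328]
tcp_rot: [180.0, -0.1, 20.0]
wrist_force: [-2.6, 0.6, 9.3]
opening: 0.0212
```

Request:
arm_command(increments=[[1,0,0,0.05,0,0,0],[1,0,0,0.05,0,0,0],[1,0,0,0.05,0,0,0],[1,0,0,0.05,0,0,0]])

```text
time: 14.88
ee_pos: [0.4702, 0.1053, 0.131]
tcp_rot: [180.0, -0.1, 20.0]
wrist_force: [-3.1, 0.8, 10.5]
opening: 0.0215
```

Request:
arm_command(increments=[[1,0,0,-1,0,0,0],[1,0,0,-1,0,0,0],[1,0.1,2.8,0,0,0,0],[1,0.1,2.8,0,0,0,0],[1,0.1,2.8,0,0,0,0],[1,0.1,2.6,0,0,0,0],[1,0,0,0.8,0,0,0],[1,0,0,0.5,0,0,0],[1,0,0,0.1,0,0,0],[1,0,0,0,0,0,0]])

```text
time: 16.12
ee_pos: [0.5111, 0.0036, 0.1358]
tcp_rot: [180.0, -0.0, 20.0]
wrist_force: [0.7, 0.3, -2.6]
opening: 0.0212
```

Request:
arm_command(increments=[[1,0,0,0.2,0,0,0],[1,0,0,0.1,0,0,0],[1,0,0,0.05,0,0,0],[1,0,0,0.05,0,0,0],[1,0,0,0.05,0,0,0],[1,0,0,0.05,0,0,0]])

```text
time: 16.88
ee_pos: [0.5116, 0.0031, 0.1317]
tcp_rot: [179.9, -0.1, 20.0]
wrist_force: [-1.5, 0.7, 8.5]
opening: 0.0215
```

Request:
arm_command(increments=[[1,0,0,0.05,0,0,0],[1,0,0,0.05,0,0,0],[1,0,0,0.05,0,0,0],[1,0,0,0.05,0,0,0]])

```text
time: 17.38
ee_pos: [0.5117, 0.003, 0.1301]
tcp_rot: [179.9, -0.1, 20.0]
wrist_force: [-1.1, 0.4, 9.5]
opening: 0.0217
```

Request:
arm_command(increments=[[1,0,0,0.05,0,0,0],[1,0,0,0.05,0,0,0],[1,0,0,0.05,0,0,0]])

```text
time: 17.75
ee_pos: [0.5118, 0.003, 0.1287]
tcp_rot: [179.9, -0.1, 20.0]
wrist_force: [-2.0, 0.1, 9.8]
opening: 0.0213
```

Request:
arm_command(increments=[[1,0,0,-1,0,0,0],[1,0,0,-1.2,0,0,0],[1,-0.1,-2.8,0,0,0,0],[1,-0.1,-2.8,0,0,0,0],[1,-0.1,-2.8,0,0,0,0],[1,-0.1,-2.6,0,0,0,0],[1,0,0,0.8,0,0,0],[1,0,0,0.6,0,0,0],[1,0,0,0.1,0,0,0],[1,0,0,0,0,0,0]])

```text
time: 19.0
ee_pos: [0.47, 0.1045, 0.1341]
tcp_rot: [180.0, -0.0, 19.9]
wrist_force: [0.3, -0.5, -1.8]
opening: 0.0216
```

Request:
arm_command(increments=[[1,0,0,0.2,0,0,0],[1,0,0,0.1,0,0,0],[1,0,0,0.05,0,0,0],[1,0,0,0.05,0,0,0],[1,0,0,0.05,0,0,0],[1,0,0,0.05,0,0,0],[1,0,0,0.05,0,0,0],[1,0,0,0.05,0,0,0]])

```text
time: 20.0
ee_pos: [0.4704, 0.1051, 0.1298]
tcp_rot: [179.9, -0.2, 20.0]
wrist_force: [-1.8, -0.2, 10.7]
opening: 0.0216
```

Request:
arm_command(increments=[[1,0,0,0.05,0,0,0],[1,0,0,0.05,0,0,0],[1,0,0,0.05,0,0,0]])

```text
time: 20.38
ee_pos: [0.4704, 0.1052, 0.1284]
tcp_rot: [180.0, -0.2, 20.0]
wrist_force: [-1.4, -0.2, 10.2]
opening: 0.0215
```

Continuing to about 0.1262, which is 2.2 mm below A.

Request:
arm_command(increments=[[1,0,0,0.05,0,0,0],[1,0,0,0.05,0,0,0],[1,0,0,0.05,0,0,0],[1,0,0,0.05,0,0,0]])

```text
time: 20.88
ee_pos: [0.4704, 0.1053, 0.1264]
tcp_rot: [180.0, -0.2, 20.0]
wrist_force: [-3.0, 0.3, 11.7]
opening: 0.0213
```

Request:
arm_command(increments=[[1,0,0,-1,0,0,0],[1,0,0,-1.4,0,0,0],[1,0.1,2.8,0,0,0,0],[1,0.1,2.8,0,0,0,0],[1,0.1,2.8,0,0,0,0],[1,0.1,2.6,0,0,0,0],[1,0,0,0.9,0,0,0],[1,0,0,0.6,0,0,0],[1,0,0,0.2,0,0,0],[1,0,0,0,0,0,0]])

```text
time: 22.12
ee_pos: [0.5111, 0.0036, 0.1317]
tcp_rot: [180.0, -0.0, 20.0]
wrist_force: [-0.5, 0.3, -1.6]
opening: 0.0213
```

Request:
arm_command(increments=[[1,0,0,0.2,0,0,0],[1,0,0,0.1,0,0,0],[1,0,0,0.05,0,0,0],[1,0,0,0.05,0,0,0],[1,0,0,0.05,0,0,0],[1,0,0,0.05,0,0,0],[1,0,0,0.05,0,0,0]])

```text
time: 23.0
ee_pos: [0.5118, 0.0031, 0.1277]
tcp_rot: [179.9, -0.1, 20.0]
wrist_force: [-1.3, 0.3, 9.0]
opening: 0.0216
```

Request:
arm_command(increments=[[1,0,0,0.03,0,0,0],[1,0,0,0.03,0,0,0],[1,0,0,0.03,0,0,0],[1,0,0,0.03,0,0,0]])

```text
time: 23.5
ee_pos: [0.5118, 0.003, 0.1264]
tcp_rot: [179.9, -0.1, 20.0]
wrist_force: [-1.0, 0.3, 8.1]
opening: 0.0216
```

Request:
arm_command(increments=[[1,0,0,0.03,0,0,0],[1,0,0,0.03,0,0,0],[1,0,0,0.03,0,0,0]])

```text
time: 23.88
ee_pos: [0.5118, 0.003, 0.1255]
tcp_rot: [179.9, -0.1, 20.0]
wrist_force: [-1.6, 0.6, 8.1]
opening: 0.0214
```

Request:
arm_command(increments=[[1,0,0,0.03,0,0,0],[1,0,0,0.03,0,0,0],[1,0,0,0.03,0,0,0]])

```text
time: 24.25
ee_pos: [0.5118, 0.003, 0.1246]
tcp_rot: [179.9, -0.1, 20.0]
wrist_force: [-1.5, 0.9, 9.9]
opening: 0.0212
```

Request:
arm_command(increments=[[1,0,0,0.02,0,0,0],[1,0,0,0.02,0,0,0]])

```text
time: 24.5
ee_pos: [0.5119, 0.003, 0.1245]
tcp_rot: [179.9, -0.2, 20.0]
wrist_force: [-2.1, 0.0, 10.9]
opening: 0.0213
```

Request:
arm_command(increments=[[1,0,0,0.02,0,0,0],[1,0,0,0.01,0,0,0],[1,0,0,0,0,0,0]])

```text
time: 24.88
ee_pos: [0.5119, 0.003, 0.1245]
tcp_rot: [179.9, -0.2, 20.0]
wrist_force: [-2.5, -0.9, 12.5]
opening: 0.0214
```

Run:
```python
from h import *
o=bot.get_obs(); print(o['ee_pos'],o['wrist_force'],o['time'])
```

```text
[0.51189729 0.00298508 0.12447165] [-2.52992694 -0.93579408 12.50937625] 24.875
```

Ear A stands firm at about 15 N, at 0.1245, so it is home. Now ear B.

Request:
arm_command(increments=[[1,0,0,-1,0,0,0],[1,0,0,-1.6,0,0,0],[1,-0.1,-2.8,0,0,0,0],[1,-0.1,-2.8,0,0,0,0],[1,-0.1,-2.8,0,0,0,0],[1,-0.1,-2.6,0,0,0,0],[1,0,0,0.9,0,0,0],[1,0,0,0.7,0,0,0],[1,0,0,0.3,0,0,0],[1,0,0,0,0,0,0]])

```text
time: 26.12
ee_pos: [0.4699, 0.1045, 0.1292]
tcp_rot: [180.0, 0.0, 19.9]
wrist_force: [-0.1, 0.6, -1.9]
opening: 0.0213
```

Request:
arm_command(increments=[[1,0,0,0.15,0,0,0],[1,0,0,0.1,0,0,0],[1,0,0,0.05,0,0,0],[1,0,0,0.05,0,0,0],[1,0,0,0.03,0,0,0],[1,0,0,0.03,0,0,0]])

```text
time: 26.88
ee_pos: [0.4704, 0.105, 0.1267]
tcp_rot: [179.9, -0.1, 20.0]
wrist_force: [-1.2, -1.2, 8.5]
opening: 0.0215
```

Request:
arm_command(increments=[[1,0,0,0.03,0,0,0],[1,0,0,0.03,0,0,0],[1,0,0,0.03,0,0,0]])

```text
time: 27.25
ee_pos: [0.4704, 0.1051, 0.1259]
tcp_rot: [179.9, -0.1, 20.0]
wrist_force: [-2.3, 0.2, 8.7]
opening: 0.0215
```

Request:
arm_command(increments=[[1,0,0,0.02,0,0,0],[1,0,0,0.02,0,0,0]])

```text
time: 27.5
ee_pos: [0.4704, 0.1051, 0.1255]
tcp_rot: [180.0, -0.1, 20.0]
wrist_force: [-2.0, -0.2, 8.6]
opening: 0.0217
```

Request:
arm_command(increments=[[1,0,0,0.03,0,0,0],[1,0,0,0.03,0,0,0],[1,0,0,0.02,0,0,0]])

```text
time: 27.88
ee_pos: [0.4704, 0.1051, 0.1247]
tcp_rot: [180.0, -0.1, 20.0]
wrist_force: [-1.7, -0.5, 8.8]
opening: 0.0211
```

Request:
arm_command(increments=[[1,0,0,0.02,0,0,0],[1,0,0,0.02,0,0,0]])

```text
time: 28.12
ee_pos: [0.4704, 0.1052, 0.1246]
tcp_rot: [180.0, -0.2, 20.0]
wrist_force: [-3.0, -1.2, 11.9]
opening: 0.0212
```

Request:
arm_command(increments=[[1,0,0,0.02,0,0,0],[1,0,0,0.01,0,0,0]])

```text
time: 28.38
ee_pos: [0.4705, 0.1052, 0.1246]
tcp_rot: [179.9, -0.2, 20.0]
wrist_force: [-2.8, -0.3, 13.2]
opening: 0.0214
```

Ear B also stands firm, at about 15.4 N and 0.1246, so it is home. I'll lift and go back to the rest.

Request:
arm_command(increments=[[1,0,0,-0.5,0,0,0],[1,0,0,-1.5,0,0,0],[1,0,0,-2.5,0,0,0],[1,0,0,-2.5,0,0,0],[1,0,0,0,0,0,0]])

```text
time: 29.0
ee_pos: [0.4708, 0.1053, 0.1947]
tcp_rot: [179.9, -0.2, 20.0]
wrist_force: [-0.4, 1.1, -2.8]
opening: 0.0216
```

Request:
arm_command(increments=[[1,-1,3.6,0,0,0,0],[1,-1,3.6,0,0,0,0],[1,-1,3.6,0,0,0,0],[1,-1,3.6,0,0,0,0],[1,-1,3.6,0,0,0,0],[1,-1,3.6,0,0,0,0],[1,-1,3.6,0,0,0,0],[1,-1,3.6,0,0,0,0],[1,-1,3.6,0,0,0,0],[1,-1,3.6,0,0,0,0]])

```text
time: 30.25
ee_pos: [0.4987, -0.2686, 0.1915]
tcp_rot: [-180.0, 0.0, 20.0]
wrist_force: [0.5, 0.1, -2.5]
opening: 0.0215
```

Request:
arm_command(increments=[[1,0,0,0,0,0,9],[1,0,0,0,0,0,9],[1,0,0,0,0,0,9],[1,0,0,0,0,0,9],[1,0,0,0,0,0,8],[1,0,0,0,0,0,0],[1,0,0,0,0,0,0]])

```text
time: 31.12
ee_pos: [0.4988, -0.2674, 0.1922]
tcp_rot: [-180.0, 0.0, -23.8]
wrist_force: [-0.3, 0.5, -2.5]
opening: 0.0214
```

Run:
```python
from h import *
o=bot.get_obs(); print(o['ee_pos'],o['tcp_rot'],o['wrist_force'],o['time'])
C=R.from_euler('xyz',o['tcp_rot'],degrees=True)
d=np.array([.4978,-.2690,.0937])-o['ee_pos']; print(C.inv().apply(d)*100,(C.inv()*R.from_euler('xyz',[180,0,-24],degrees=True)).as_rotvec(degrees=True))
c=snap('wrist','w4.png')
f=o['ee_pos'].copy(); f[2]-=.0877; print(proj(c,f))
```

```text
[ 0.49884907 -0.26735206  0.19215654] [-1.79999294e+02  1.85300802e-03 -2.38323352e+01] [-0.26514329  0.5003174  -2.49510908] 31.125
[-0.02905685  0.19325237  9.84565254] [-0.00070339  0.00185404  0.16766478]
(np.float64(320.47979020350834), np.float64(246.39691940044617))
```

View pics/w4.png

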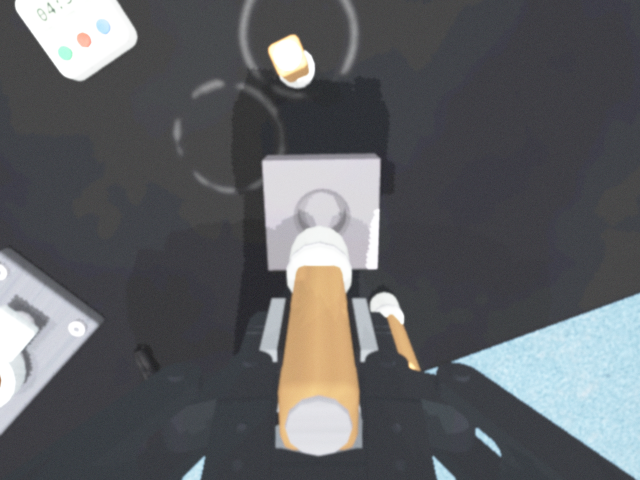

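The mallet is over the rest, with the socket at about (321,210). I'll check the alignment from the rest corners, about (264,158), (380,155), (378,269) and (267,270).

Run:
```python
from h import *
c=load('w4.png')
p=np.array([hit(c,*q,.032) for q in [(264,158),(380,156),(378,269),(267,270)]]); print(p.round(4),p.mean(0))
print(hit(c,321.5,212,.032))
for z in (.032,): print(proj(c,(.4978,-.2690,z)))
```

```text
[[ 0.5538 -0.2475  0.032 ]
 [ 0.5214 -0.3245  0.032 ]
 [ 0.4402 -0.2913  0.032 ]
 [ 0.4746 -0.2112  0.032 ]] [ 0.49751218 -0.26861193  0.032     ]
[ 0.50034546 -0.2692542   0.032     ]
(np.float64(322.5498320556176), np.float64(215.13420607045214))
```

The images agree with the recorded pick pose, so I'll lower it.

Request:
arm_command(increments=[[1,0,0.2,1,0,0,0],[1,0,0,2,0,0,0],[1,0,0,2,0,0,0],[1,0,0,1.5,0,0,0],[1,0,0,1,0,0,0],[1,0,0,0.8,0,0,0],[1,0,0,0.6,0,0,0],[1,0,0,0.5,0,0,0],[1,0,0,0.3,0,0,0],[1,0,0,0,0,0,0]])

```text
time: 32.42
ee_pos: [0.4982, -0.2693, 0.0957]
tcp_rot: [180.0, -0.0, -24.0]
wrist_force: [0.1, 0.1, -1.5]
opening: 0.0211
```

Request:
arm_command(increments=[[1,0,0,0.08,0,0,0],[1,0,0,0.05,0,0,0],[1,0,0,0,0,0,0]])

```text
time: 32.8
ee_pos: [0.4982, -0.2693, 0.0945]
tcp_rot: [180.0, -0.0, -24.0]
wrist_force: [0.4, 0.1, -1.8]
opening: 0.0216
```

Request:
arm_command(increments=[[1,0,0,0.06,0,0,0],[1,0,0,0.06,0,0,0],[1,0,0,0,0,0,0]])

```text
time: 33.17
ee_pos: [0.4984, -0.2694, 0.0938]
tcp_rot: [180.0, -0.1, -24.0]
wrist_force: [-1.1, -0.8, 3.1]
opening: 0.0212
```

It is on the floor of the socket at the same height as before. I'll release it and rise.

Request:
arm_command(increments=[[0.3,0,0,0,0,0,0],[0,0,0,0,0,0,0],[-0.5,0,0,0,0,0,0],[-1,0,0,0,0,0,0],[-1,0,0,0,0,0,0],[-1,0,0,0,0,0,0],[-1,0,0,0,0,0,0]])

```text
time: 34.05
ee_pos: [0.4982, -0.2693, 0.0933]
tcp_rot: [180.0, -0.0, -24.0]
wrist_force: [-0.6, 0.1, -0.9]
opening: 0.0852
```

Request:
arm_command(increments=[[-1,0,0,-1,0,0,0],[-1,0,0,-2,0,0,0],[-1,0,0,-3,0,0,0],[-1,0,0,-4,0,0,0],[-1,0,0,-4,0,0,0],[-1,-2,0,-2,0,0,0],[-1,-2,0,0,0,0,0],[-1,-2,0,0,0,0,0],[-1,0,0,0,0,0,0]])

```text
time: 35.17
ee_pos: [0.4428, -0.2447, 0.2546]
tcp_rot: [180.0, -0.1, -24.0]
wrist_force: [0.6, 0.3, -0.4]
opening: 0.0856
```

Run:
```python
from h import *
c=snap('wrist','w5.png'); s=snap('scene','scene2.png'); o=bot.get_obs(); print(o['ee_pos'],o['time'],o['opening'],o['wrist_force'])
im=np.zeros((480,780,3),np.uint8)
im[:240,:320]=cv2.resize(c['color'],(320,240))[:,:,::-1]
im[240:480,:400]=cv2.resize(s['color'][150:210+0,350:450],(400,240),interpolation=cv2.INTER_CUBIC)[:,:,::-1]
im[:320,420:760]=cv2.resize(s['color'][235:315,275:360],(340,320),interpolation=cv2.INTER_CUBIC)[:,:,::-1]
cv2.imwrite('pics/fin.png',im)
```

```text
[ 0.4437018  -0.24502069  0.25375926] 35.275 0.08520268775641968 [ 0.42451205 -0.22810749  0.00771824]
```

View pics/fin.png

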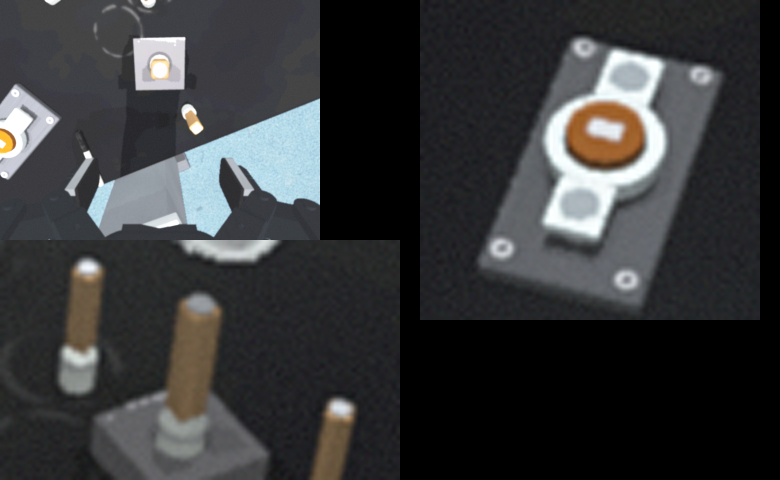

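The mallet stands upright in its socket, the frame is level and down with the specimen standing proud of it, and the gripper is clear. Handing in.

```bash
python3 -c "
from workcell import bot
print(bot.job_done())"
```

```text
the job is handed in; nothing more can be done
None
```

The job is handed in: both ears are felt home on their studs and the mallet is back in its rest, with about 35 s of the 72 s used. No verdict was given.

- **Tapping:** I found ear B (at +y in the world) standing about 1.9 mm higher than ear A, so I began there and worked the ears down alternately. The height difference stayed at about 2.3 mm or less by the measured heights, against the limit of 4.7 mm. I read the wrist force only after each small step, and it never showed more than about 15.5 N.
- **Stops felt:** Both ears stopped moving while pressed with about 15 N. The tool heights at the stops were 124.5 mm and 124.6 mm, which agrees with the 37 mm home height.
- **Mallet:** It reached the socket floor at the same tool height as when I picked it up. After release, the last pictures show it upright in the socket and the frame level and down, with the gripper open and clear.
- **Mishap:** On the way to the frame the last joint reached its range limit, and the tool tilted by 5° in free air. I levelled it and turned it before touching anything.
- **Disagreement:** The top and wrist cameras disagreed by about 3 mm on where the rest is. I put the mallet back by the recorded pick-up pose, which matched the wrist camera.

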